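# Wedge the rocking stirrer

## Robot

A 7-joint arm with a two-finger parallel gripper is mounted at the origin on a cart in front of the work surface, level with it; the furniture and walls round the work are solid. World frame = base frame: x ahead of the robot, y to its left, z up, the work surface at z = 0. Lengths are in m, angles in rad, forces in N, time in s.
With the tool pointing down it reaches from about 0.4 to 0.85 m from the base axis. Payload 10.4 kg.
Tool frame: the origin (TCP) lies between the finger pads; the fingertips stand ahead of it and the grasp point (between the pads) lies 5 mm behind it (manip.tip_extent is the z of the fingertips in the tool frame, in m); z points along the fingers, y is the line along which they close (so a half turn about z gives the same grasp; the last joint's range is limited). The gripper opens to 85 mm and grips with 20 to 120 N. Pads are 22 mm wide; open, the fingers measure 114 mm over their backs; the gripper's body (76 mm by 85 mm) begins 54 mm behind the grasp point. The pads swing forward as they close: fully open they stand 13 mm farther back than shut.
Start: joints at [1.103, 0.332, -0.065, 1.46, 0.022, 1.35, -0.088], TCP at [0.269, -0.564, 0.245] pointing down, gripper open.
Joint ranges: [-2.6, 2.6], [-0.5, 2.12], [-1.47, 1.34], [0.16, 2.42], [-1.27, 4.41], [0.06, 2.06], [-2.6, 2.6]. Speed limits (rad/s): [2.22, 2.22, 2.79, 2.79, 3.14, 3.14, 3.14].

## Interface

Orientations are given as a unit quaternion [x, y, z, w].
In Python, from workcell import status, viewer, manip gives the robot as it stands.
- The arm moves only by the tool play_rows, never from a script. Its argument "plan" is one flat list of numbers, 7 for each row, row after row: the turn, a rotation vector about the tool's x, y, z in degrees, then the shift along the tool's x, y, z in m, then the opening, from 0 (shut) to 1 (fully open). In form: [ax, ay, az, dx, dy, dz, grip, ax, ay, az, dx, dy, dz, grip, ...]. A call has 1 to 20 rows; each row is the pose to reach, as a shift and turn from the pose commanded when the call began, along the tool's axes at that moment; what a row does not reach only later rows make up. A row lasts 1/8 s, in which the tool goes at most 62.5 mm and 10.7 degrees, less where a joint would pass 70% of its speed; a pose out of reach is approached as far as the arm can. A call with a gripper value outside its range is refused whole. The fingers move at their own pace and stop on an object; "squeeze" is the grip in N (left out, the last holds). Time passes only in rows, so rows that repeat a pose let the fingers close. It gives the time, the measured TCP pose, the force, the opening and the grip force at its end, in the units of the state.
- status.get_obs(): the state, without advancing time (a new reading comes with each control period).
- viewer.camera(name): name is "scene" or "top"; returns the picture (420x560x3 uint8, red, green, blue); there is no depth.
- viewer.camera_model(name): a dict with "fx", "fy", "cx", "cy" (pixels), "R" (3x3) and "t" (3): a world point X has camera coordinates R X + t. Camera axes: x right, y down, z forward; pixel columns grow to the right and rows downward; lengths in m; the calibration is good to about 2 mm. A picture is of the moment at which its call begins. camera_model takes no time and is no camera call.
- manip.hand_in(): hands the job in; it is judged then, once.
The state is a dict: "clock": time; "joint_pos": joint angles; "joint_velocities": joint speeds; "tau": joint torques, N m; "position": TCP position; "ee_rot": TCP orientation; "ft_force": force on the tool from outside, world axes, zero at the start; "torque": the same for the moment, N m; "grip_width": opening from 0.0 (shut) to 1.0 (fully open); "grasp_force": force on a finger pad.
Only numpy, scipy, OpenCV 4.12 (cv2) and the standard library are available. Lean on these libraries where they do the work, as an engineer would, in place of code of your own. Each camera call takes 0.05 s, during which the arm holds its last target. There are 200 camera calls.

## Task

The white laboratory stirrer rocks because its front right foot, seen from the robot, is too short. Grasping and lifting nothing, push the wooden wedge along the bench with the fingertips, thin end first, under that foot until the stirrer just stops rocking (snug, neither loose nor jacked up), leaving the stirrer where it stands and the other things alone. Finish while still pressing firmly down, about 10 N, on the round boss on top over that foot, to show that the stirrer stands level and solid on the wedge; the program ends holding this push.

Things in the scene. Friction and masses are not known exactly. Their poses are not given: they have to be found in the camera images.
- stirrer: Loose white stirrer, about 1.5 kg: casing 130 x 130 mm, underside 15 and top 42 mm above the bench, on four feet centred at x, y = +-50 mm. Origin: its centre at the level of the feet's undersides (bench height when level); +x from the knob side to the back, +y to its left. Near side: black knob 18 mm wide, 12 mm out, at y = +25, 29 mm up. Top: flat disc 86 mm wide, 2 mm high.
- short_foot: The short foot, near right, at (-50, -50) mm of the stirrer: black domed rubber, 18 mm in diameter, not adjustable. Origin: the lowest point of its dome, so its height is the gap to the bench, 5 to 9 mm, different in each run. The stirrer rests on the other three feet.
- press_boss: Round grey boss on top of the casing right above the short foot, 24 mm in diameter, 4 mm high (each corner has one). Origin: centre of its top face, 46 mm above the bench when level. Unwedged, some 3 to 5 N down here tips the stirrer onto the short foot; let go, it tips back.
- wedge: Wooden wedge, 80 g, 110 long (x), 40 mm wide (y). Origin: centre of its underside. Thin end, 2 mm, at x = +55; top slopes up to the heel at x = -55, an upright face 20 mm high. Starts before the short foot, tip 5 to 45 mm clear of the casing, pointing under the foot within 12 mm and 0.15 rad. Slides with under 1 N; at the foot the push rises, and at 4 to 7 N it jacks or shoves the stirrer.
- bottle: Bystander: small white bottle with a blue cap, 40 mm wide, 75 mm high, to the right of the wedge. Origin: centre of its underside.
- tube: Bystander: standing tube with a purple cap, 35 mm wide, 104 mm high, left of stirrer and wedge. Origin: centre of its underside.
- beaker: Bystander: glass beaker, 54 mm wide, 70 mm high, left of stirrer and wedge. Origin: centre of its underside.
- dish: Bystander: petri dish, 64 mm wide, 14 mm high, left of the wedge, near the bench's front edge. Origin: centre of its underside.

How it is judged:
By the outcome, as a careful person would: the job done as asked, in the order asked, and still so for the second after the job is handed in, while the arm keeps its last pose, push and grip.
It also fails if it takes over 48 s, if anything falls off the work surface, if the arm or the gripper's body presses on something with over 40 N, if the wrist force passes 120 N, or if a joint passes its speed limit or range.

## Working session

There is one attempt and no reset: what is moved stays moved. The work goes in short steps, Python scripts to look and compute and a tool call to move; the robot and the scene stay as the last step left them, time stands still between calls to the robot, and variables do not carry over. Pictures are saved under pics/ and viewed, at most 10 in all, crops included, and the job is handed in when it is done.

Besides the shell and the picture viewer there is one more tool, called after ">>>" as name(argument=value, ...) on one line, values as JSON. play_rows: Moves the arm, as the interface text tells. Its arguments: {"type":"object","properties":{"plan":{"type":"array","items":{"type":"number"}},"squeeze":{"type":"number"}},"required":["plan"]}

```bash
mkdir -p pics; python3 - <<'E'
from workcell import status, viewer, manip
import cv2,json
for n in("scene","top"):
    cv2.imwrite(f"pics/{n}0.png",viewer.camera(n)[:,:,::-1]); m=viewer.camera_model(n); print(n,{k:(v.tolist() if hasattr(v,'tolist') else v) for k,v in m.items()})
o=status.get_obs();print(o['clock'],o['position'],o['ee_rot'],o['ft_force'],manip.tip_extent)
E
```

```text
scene {'fx': 392.13424326210486, 'fy': 392.13424326210486, 'cx': 282.42904526274174, 'cy': 208.391972207847, 'R': [[-0.8659235176289002, -0.5000436414129563, 0.011524682193563635], [-0.23432204596024855, 0.38520274995916787, -0.8925872619530809], [0.4418932454724728, -0.7756127887717978, -0.4507273693702651]], 't': [0.6423896162523222, 0.03621327381519142, 0.9422865305517322]}
top {'fx': 447.15305692645956, 'fy': 447.15305692645956, 'cx': 275.3640624914752, 'cy': 209.58809328614066, 'R': [[-0.021462749536943812, -0.9996277484089, 0.01684384140472194], [-0.9953176836268278, 0.019775969429412493, -0.0946129995975878], [0.09424467646525515, -0.018795628323627498, -0.9953716217141613]], 't': [0.39125920740655173, 0.5226897431984157, 0.8746859000683436]}
0.1 [ 0.26879909 -0.56390792  0.24460124] [ 9.75366194e-01  2.20591003e-01 -1.71111600e-04 -6.06000729e-04] [-0.41751432  1.32705365 -0.22493286] 0.014
```

View pics/scene0.png

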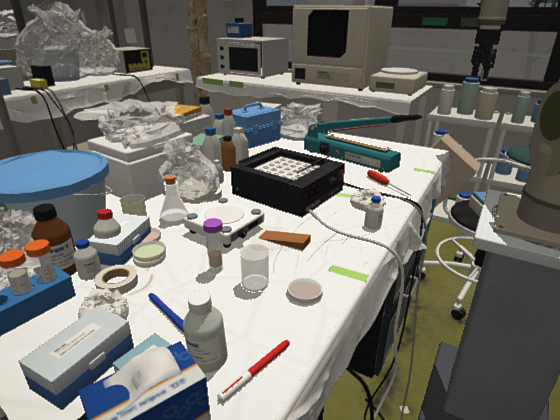

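View pics/top0.png

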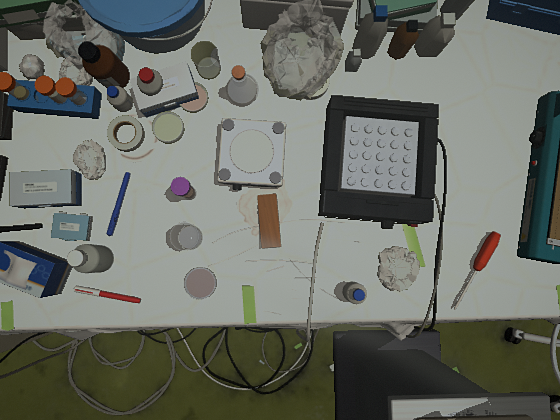

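The top view shows the stirrer at about (250,153) with bosses at its corners. The near-right boss is at about (276,182). The wedge runs from its tip at about (267,194) to its heel at about (270,247). The bottle is at (353,293). Next I measure the wedge and the bosses.

```bash
cat > h.py <<'E'
from workcell import status, viewer, manip
import cv2, numpy as np
def ray(n,uv,z):
    m=viewer.camera_model(n);R=np.array(m['R']);t=np.array(m['t']);c=-R.T@t
    d=R.T@np.array([(uv[0]-m['cx'])/m['fx'],(uv[1]-m['cy'])/m['fy'],1]);return c+d*(z-c[2])/d[2]
def proj(n,X):
    m=viewer.camera_model(n);p=np.array(m['R'])@X+np.array(m['t']);return np.array([m['fx']*p[0]/p[2]+m['cx'],m['fy']*p[1]/p[2]+m['cy']])
def wedge_mask(im,n="top"):
    hsv=cv2.cvtColor(im,cv2.COLOR_RGB2HSV)
    m=cv2.inRange(hsv,(4,110,40),(20,255,220))
    roi=np.zeros_like(m)
    if n=="top": roi[150:275,235:310]=255
    else: roi[215:265,235:330]=255
    return m&roi
E
python3 - <<'E'
from h import *
im=viewer.camera("top");s=viewer.camera("scene")
for n,i in(("top",im),("scene",s)):
    m=wedge_mask(i,n);c=max(cv2.findContours(m,0,2)[0],key=cv2.contourArea)
    print(n,cv2.contourArea(c),cv2.minAreaRect(c),cv2.approxPolyDP(c,3,True)[:,0].tolist())
g=cv2.cvtColor(im,cv2.COLOR_RGB2GRAY)
cr=cv2.resize(im[105:260,205:315],None,fx=5,fy=5,interpolation=cv2.INTER_CUBIC)[:,:,::-1]
a=cv2.resize(cr,(426,600))
b=cv2.resize(s[190:260,180:330],(374,174),interpolation=cv2.INTER_CUBIC)[:,:,::-1]
o=np.zeros((600,800,3),np.uint8);o[:,:426]=a;o[:174,426:]=b;cv2.imwrite("pics/c1.png",o)
E
```

```text
top 761.0 ((268.2896728515625, 218.4758758544922), (48.66465377807617, 18.934370040893555), 85.2363510131836) [[258, 195], [261, 238], [263, 234], [279, 242], [275, 194]]
scene 509.5 ((283.9938659667969, 239.05487060546875), (50.135921478271484, 14.466531753540039), 6.340191841125488) [[259, 237], [299, 248], [309, 241], [309, 235], [265, 231]]
```

View pics/c1.png

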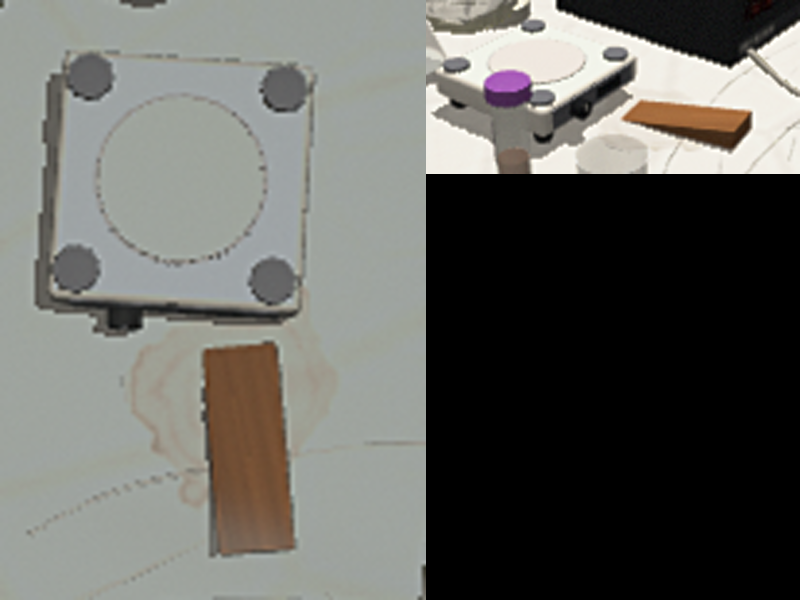

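The crop (scale 3.873, offset 205,105) shows the bosses at (90,76), (284,88), (76,268) and (272,281). The wedge's tip corners are at (203,349) and (275,343), and its heel corners at (217,554) and (294,548). The wedge points slightly left of the foot.

```bash
python3 - <<'E'
from h import *
im=viewer.camera("top")
# bosses: grey circles
hsv=cv2.cvtColor(im,cv2.COLOR_RGB2HSV);m=cv2.inRange(hsv,(0,0,70),(180,70,135));r=np.zeros_like(m);r[115:190,212:290]=255;m&=r
for c in cv2.findContours(m,0,2)[0]:
    if cv2.contourArea(c)>40: 
        (u,v),ra=cv2.minEnclosingCircle(c);M=cv2.moments(c);p=(M['m10']/M['m00'],M['m01']/M['m00']);print("boss",p,cv2.contourArea(c),ray("top",p,.046).round(4))
k=600/155;kx=426/110
f=lambda x,y:(205+(x+.5)/kx-.5,105+(y+.5)/k-.5)
for n,p,z in(("bl",(90,76),.046),("br",(284,88),.046),("fl",(76,268),.046),("fr",(272,281),.042),("tipL",(203,349),.002),("tipR",(275,343),.002),("heelL",(217,554),.02),("heelR",(294,548),.02)):
    print(n,np.round(f(*p),1),ray("top",f(*p),z).round(4))
hm=cv2.inRange(hsv,(4,60,40),(22,255,230));r[:]=0;r[185:255,250:290]=255;hm&=r
c=max(cv2.findContours(hm,0,2)[0],key=cv2.contourArea);print(cv2.contourArea(c),cv2.boxPoints(cv2.minAreaRect(c)).tolist())
# bottle cap blue
b=cv2.inRange(hsv,(100,90,50),(125,255,255));r[:]=0;r[275:310,335:375]=255;M=cv2.moments(b&r);p=(M['m10']/M['m00'],M['m01']/M['m00']);print("cap",ray("top",p,.075))
E
```

```text
boss (274.15975422427033, 177.53917050691246) 108.5 [0.5915 0.3818 0.046 ]
boss (278.57766990291265, 127.13592233009709) 103.0 [0.6925 0.3709 0.046 ]
boss (222.06262626262625, 152.8779797979798) 412.5 [0.6426 0.4834 0.046 ]
bl [227.9 124.3] [0.7    0.4713 0.046 ]
br [278.  127.4] [0.6921 0.3722 0.046 ]
fl [224.3 173.9] [0.6007 0.4795 0.046 ]
fr [274.9 177.2] [0.5928 0.3804 0.042 ]
tipL [257.  194.8] [0.5638 0.417  0.002 ]
tipR [275.6 193.2] [0.5662 0.3787 0.002 ]
heelL [260.7 247.7] [0.4551 0.4112 0.02  ]
heelR [280.5 246.2] [0.4574 0.3716 0.02  ]
965.5 [[256.4620361328125, 194.5448455810547], [275.99310302734375, 192.91725158691406], [280.42071533203125, 246.0482940673828], [260.8896484375, 247.67588806152344]]
cap [0.36381505 0.23020564 0.075     ]
```

```bash
cat >> h.py <<'E'
from scipy.spatial.transform import Rotation as Ro
def tool(X,yaw):
    "rotvec deg + shift in present tool axes for target TCP X, tool-down, tool x at yaw"
    o=status.get_obs();R=Ro.from_quat(o['ee_rot'])
    T=Ro.from_euler('z',yaw)*Ro.from_euler('x',np.pi)
    return (R.inv()*T).as_rotvec(degrees=True).round(1),(R.inv().apply(np.array(X)-o['position'])).round(4)
E
python3 - <<'E'
from h import *
Y=-.078+np.pi
for X,y in(((.50,-.40,.25),.9),((.56,0,.25),2),((.532,.445,.25),Y)): print(tool(X,y))
E
```

```text
(array([ -0. ,  -0. , -26.1]), array([ 0.2793, -0.0487, -0.005 ]))
(array([ -0. ,  -0. , -89.1]), array([ 0.5055, -0.384 , -0.0048]))
(array([  -0. ,   -0. , -150.1]), array([ 0.6717, -0.7977, -0.0046]))
```

>>> play_rows(plan=[0,0,-10,0.06,-0.01,-0.005,0,0,0,-20,0.12,-0.02,-0.005,0,0,0,-26,0.18,-0.03,-0.005,0,0,0,-34,0.24,-0.04,-0.005,0,0,0,-42,0.285,-0.07,-0.005,0,0,0,-50,0.32,-0.12,-0.005,0,0,0,-58,0.355,-0.17,-0.005,0,0,0,-66,0.39,-0.22,-0.005,0,0,0,-75,0.43,-0.27,-0.005,0,0,0,-84,0.465,-0.32,-0.005,0,0,0,-93,0.5,-0.375,-0.005,0,0,0,-102,0.525,-0.43,-0.005,0,0,0,-111,0.55,-0.49,-0.005,0,0,0,-120,0.575,-0.55,-0.005,0,0,0,-130,0.6,-0.61,-0.005,0,0,0,-140,0.625,-0.67,-0.005,0,0,0,-150,0.65,-0.73,-0.005,0,0,0,-150,0.672,-0.798,-0.005,0,0,0,-150,0.672,-0.798,-0.005,0,0,0,-150,0.672,-0.798,-0.005,0])

```text
clock: 2.75
position: [0.5306, 0.4474, 0.2496]
ee_rot: [0.038, 0.999, 0.0, -0.001]
ft_force: [-0.5, -0.4, -0.7]
grip_width: 0.001
grasp_force: 0.0
```

```bash
python3 - <<'E'
from h import *
Y=-.078+np.pi
o=status.get_obs();print(o['clock'],o['position'],o['joint_pos'].round(2) if hasattr(o['joint_pos'],'round') else o['joint_pos'],o['ft_force'],o['grip_width'])
for X in((.532,.445,.0165),(.532,.422,.0165)): print(tool(X,Y))
E
```

```text
2.75 [0.53062931 0.44744552 0.24959247] [-0.24  0.63 -0.86  1.21  0.46  1.5   0.47] [-0.52084493 -0.3610804  -0.7229109 ] 0.0006805501045777752
(array([ 0. , -0.1,  0.2]), array([-0.0019, -0.0024,  0.2331]))
(array([ 0. , -0.1,  0.2]), array([-0.0036, -0.0253,  0.2331]))
```

>>> play_rows(plan=[0,0,0,-0.002,-0.002,0.06,0,0,0,0,-0.002,-0.002,0.12,0,0,0,0,-0.002,-0.002,0.175,0,0,0,0,-0.002,-0.002,0.21,0,0,0,0,-0.002,-0.002,0.225,0,0,0,0,-0.002,-0.002,0.233,0,0,0,0,-0.002,-0.002,0.233,0,0,0,0,-0.002,-0.002,0.233,0])

```text
clock: 3.75
position: [0.5347, 0.4437, 0.0188]
ee_rot: [0.039, 0.999, 0.001, 0.001]
ft_force: [0.5, 1.0, 0.9]
grip_width: 0.001
grasp_force: 0.0
```

```bash
python3 - <<'E'
from h import *
t=viewer.camera("top");s=viewer.camera("scene")
o=np.zeros((600,800,3),np.uint8);o[:,:426]=cv2.resize(t[105:260,205:315],(426,600),interpolation=cv2.INTER_CUBIC);o[:300,426:]=cv2.resize(s[150:270,180:330],(374,300),interpolation=cv2.INTER_CUBIC);cv2.imwrite("pics/c2.png",o[:,:,::-1])
E
```

```text
(no output)
```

View pics/c2.png

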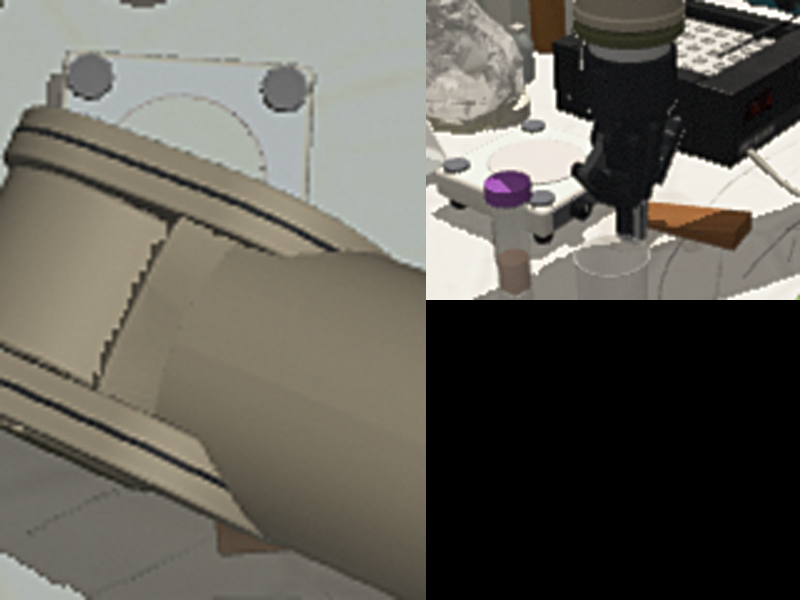

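The top view is blocked by the arm. The scene view shows the shut fingertips at the bench on the wedge's left side, near its tip and clear of the knob. Next I push the tip sideways.

>>> play_rows(plan=[0,0,0,0,-0.004,0.001,0,0,0,0,0,-0.008,0.001,0,0,0,0,0,-0.012,0.001,0,0,0,0,0,-0.015,0.001,0,0,0,0,0,-0.018,0.001,0,0,0,0,0,-0.02,0.001,0,0,0,0,0,-0.022,0.001,0,0,0,0,0,-0.022,0.001,0])

```text
clock: 4.85
position: [0.5324, 0.4211, 0.0163]
ee_rot: [0.039, 0.999, -0.0, 0.0]
ft_force: [-0.1, 0.2, 0.1]
grip_width: 0.005
grasp_force: 0.0
```

```bash
python3 - <<'E'
from h import *
print(status.get_obs()['position'])
s=viewer.camera("scene")
m=wedge_mask(s,"scene");c=max(cv2.findContours(m,0,2)[0],key=cv2.contourArea)
print(cv2.approxPolyDP(c,2,True)[:,0].tolist())
cv2.imwrite("pics/c3.png",cv2.resize(s[180:270,200:330],(780,540),interpolation=cv2.INTER_CUBIC)[:,:,::-1])
E
```

```text
[0.53237776 0.42108873 0.01632369]
[[275, 231], [275, 241], [302, 249], [310, 241], [308, 235]]
```

View pics/c3.png

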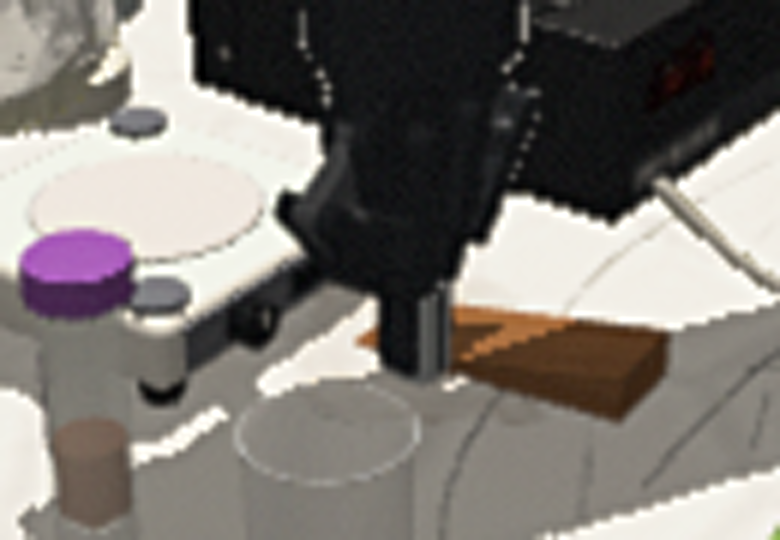

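The shut fingers touch the wedge's left side near the tip, and the tip has swung toward the foot. Next I move behind the heel and re-measure.

>>> play_rows(plan=[0,0,0,0,0.008,0,0,0,0,0,0,0.01,-0.04,0,0,0,0,0.03,0.01,-0.085,0,0,0,0,0.09,0,-0.09,0,0,0,0,0.14,-0.03,-0.09,0,0,0,0,0.16,-0.03,-0.09,0,0,0,0,0.16,-0.03,-0.09,0])

```text
clock: 5.78
position: [0.3699, 0.4049, 0.1069]
ee_rot: [0.038, 0.999, 0.0, 0.001]
ft_force: [0.4, 0.1, -0.7]
grip_width: 0.002
grasp_force: 0.0
```

```bash
python3 - <<'E'
from h import *
t=viewer.camera("top");s=viewer.camera("scene")
print(status.get_obs()['position'])
o=np.zeros((600,800,3),np.uint8);o[:,:426]=cv2.resize(t[105:260,205:315],(426,600),interpolation=cv2.INTER_CUBIC);o[:300,426:]=cv2.resize(s[160:280,190:340],(374,300),interpolation=cv2.INTER_CUBIC);cv2.imwrite("pics/c4.png",o[:,:,::-1])
E
```

```text
[0.37196925 0.40454052 0.10665278]
```

View pics/c4.png

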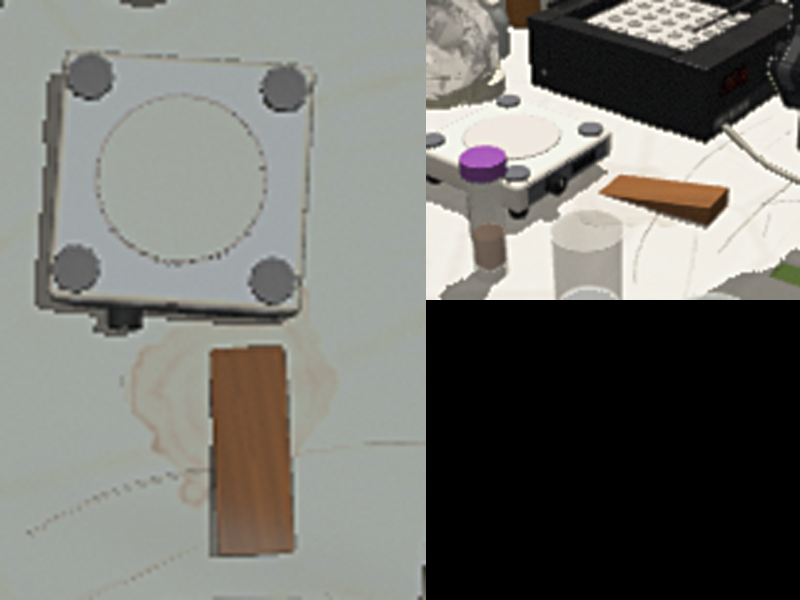

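The stirrer is unmoved and the wedge is now nearly straight along x: tip corners (210,350) and (284,346), heel corners (214,555) and (295,553). It needs more clockwise turn. From this pose the top view is clear.

```bash
cat >> h.py <<'E'
def wedge():
    im=viewer.camera("top");hsv=cv2.cvtColor(im,cv2.COLOR_RGB2HSV);hm=cv2.inRange(hsv,(4,60,40),(22,255,230));r=np.zeros_like(hm);r[160:255,245:295]=255
    c=max(cv2.findContours(hm&r,0,2)[0],key=cv2.contourArea);b=cv2.boxPoints(cv2.minAreaRect(c));b=b[np.argsort(b[:,1])]
    tip=[ray("top",p,.002) for p in b[:2]];heel=[ray("top",p,.02) for p in b[2:]]
    t=np.mean(tip,0);h=np.mean(heel,0)
    return t[:2],h[:2],np.arctan2(*(t-h)[1::-1]),np.linalg.norm(t-h)
FOOT=np.array([.5922,.3804])
def report():
    t,h,y,l=wedge();u=(t-h)/l;d=FOOT-h
    print("tip",t.round(4),"heel",h.round(4),"yaw",y.round(3),"len",l.round(4),"lateral foot offset",(u[0]*d[1]-u[1]*d[0]).round(4),"foot ahead of tip",(u@d-l).round(4))
E
python3 - <<'E'
from h import *
report()
Y=-.078+np.pi
for X in((.532,.435,.107),(.532,.435,.0165),(.532,.415,.0165)): print(tool(X,Y))
E
```

```text
tip [0.5647 0.3941] heel [0.4553 0.3914] yaw 0.024 len 0.1109 lateral foot offset -0.0141 foot ahead of tip 0.0239
(array([ 0.1,  0. , -0.1]), array([-0.157 ,  0.0433, -0.0005]))
(array([ 0.1,  0. , -0.1]), array([-0.157 ,  0.0432,  0.09  ]))
(array([ 0.1,  0. , -0.1]), array([-0.1586,  0.0233,  0.09  ]))
```

>>> play_rows(plan=[0,0,0,-0.06,0.02,0,0,0,0,0,-0.12,0.043,0,0,0,0,0,-0.155,0.043,0.01,0,0,0,0,-0.158,0.043,0.05,0,0,0,0,-0.158,0.043,0.08,0,0,0,0,-0.158,0.043,0.09,0,0,0,0,-0.158,0.039,0.09,0,0,0,0,-0.158,0.035,0.09,0,0,0,0,-0.158,0.031,0.09,0,0,0,0,-0.158,0.027,0.09,0,0,0,0,-0.158,0.024,0.09,0,0,0,0,-0.158,0.021,0.09,0,0,0,0,-0.158,0.021,0.09,0])

```text
clock: 7.55
position: [0.5297, 0.4121, 0.0163]
ee_rot: [0.04, 0.999, -0.0, 0.0]
ft_force: [0.0, -0.0, 0.0]
grip_width: 0.002
grasp_force: 0.3
```

>>> play_rows(plan=[0,0,0,0,0.008,0,0,0,0,0,0,0.01,-0.04,0,0,0,0,0.03,0.01,-0.085,0,0,0,0,0.09,0,-0.09,0,0,0,0,0.14,-0.02,-0.09,0,0,0,0,0.16,-0.02,-0.09,0,0,0,0,0.16,-0.02,-0.09,0])

```text
clock: 8.43
position: [0.3679, 0.406, 0.1068]
ee_rot: [0.038, 0.999, 0.0, 0.0]
ft_force: [0.2, 0.2, 0.6]
grip_width: 0.003
grasp_force: 0.0
```

```bash
python3 - <<'E'
from h import *
report()
o=status.get_obs();print(o['position'],o['clock'])
Y=-.078+np.pi
E
```

```text
tip [0.562  0.3825] heel [0.4528 0.3913] yaw -0.08 len 0.111 lateral foot offset 0.0003 foot ahead of tip 0.027
[0.36930546 0.40566635 0.10665993] 8.475
```

```bash
python3 - <<'E'
from h import *
Y=-.08+np.pi
for X in((.425,.3935,.107),(.425,.3935,.0185)): print(tool(X,Y))
E
```

```text
(array([0. , 0.1, 0.1]), array([-0.0565, -0.0078, -0.0003]))
(array([0. , 0.1, 0.1]), array([-0.0564, -0.0078,  0.0882]))
```

>>> play_rows(plan=[0,0,0,-0.03,-0.008,0,0,0,0,0,-0.056,-0.008,0.02,0,0,0,0,-0.056,-0.008,0.06,0,0,0,0,-0.056,-0.008,0.085,0,0,0,0,-0.056,-0.008,0.088,0,0,0,0,-0.056,-0.008,0.088,0,0,0,0,-0.056,-0.008,0.088,0])

```text
clock: 9.35
position: [0.4246, 0.3933, 0.0195]
ee_rot: [0.04, 0.999, 0.001, 0.001]
ft_force: [-0.1, -0.7, 0.6]
grip_width: 0.0
grasp_force: 0.0
```

```bash
cat >> h.py <<'E'
def force(n=6):
    F=[];P=[]
    for _ in range(n): viewer.camera("scene");o=status.get_obs();F.append(o['ft_force']);P.append(o['position'])
    print("F",np.mean(F,0).round(2),"sd",np.std(F,0).round(2),"P",np.mean(P,0).round(4),o['clock'])
E
python3 - <<'E'
from h import *
force();print(tool((.425,.3935,.0185),np.pi-.08))
E
```

```text
F [0.05 0.27 0.27] sd [0.3  0.38 0.46] P [0.4242 0.3929 0.019 ] 9.65
(array([0. , 0. , 0.1]), array([-0.001 ,  0.0009,  0.0001]))
```

>>> play_rows(plan=[0,0,0,-0.005,0.001,0,0,0,0,0,-0.01,0.001,0,0,0,0,0,-0.015,0.001,0,0,0,0,0,-0.019,0.001,0,0,0,0,0,-0.023,0.001,0,0,0,0,0,-0.027,0.001,0,0,0,0,0,-0.031,0.001,0,0,0,0,0,-0.035,0.001,0,0,0,0,0,-0.039,0.001,0,0,0,0,0,-0.043,0.001,0,0,0,0,0,-0.047,0.001,0,0,0,0,0,-0.05,0.001,0,0,0,0,0,-0.05,0.001,0])

```text
invalid input
```

```bash
python3 - <<'E'
from h import *
force(4)
t=viewer.camera("top");s=viewer.camera("scene")
o=np.zeros((600,800,3),np.uint8);o[:,:426]=cv2.resize(t[105:260,205:315],(426,600),interpolation=cv2.INTER_CUBIC);o[:300,426:]=cv2.resize(s[160:280,190:340],(374,300),interpolation=cv2.INTER_CUBIC);cv2.imwrite("pics/c5.png",o[:,:,::-1])
E
```

```text
F [ 0.25 -0.21 -0.23] sd [0.81 0.54 0.49] P [0.4238 0.3927 0.0184] 9.85
```

View pics/c5.png

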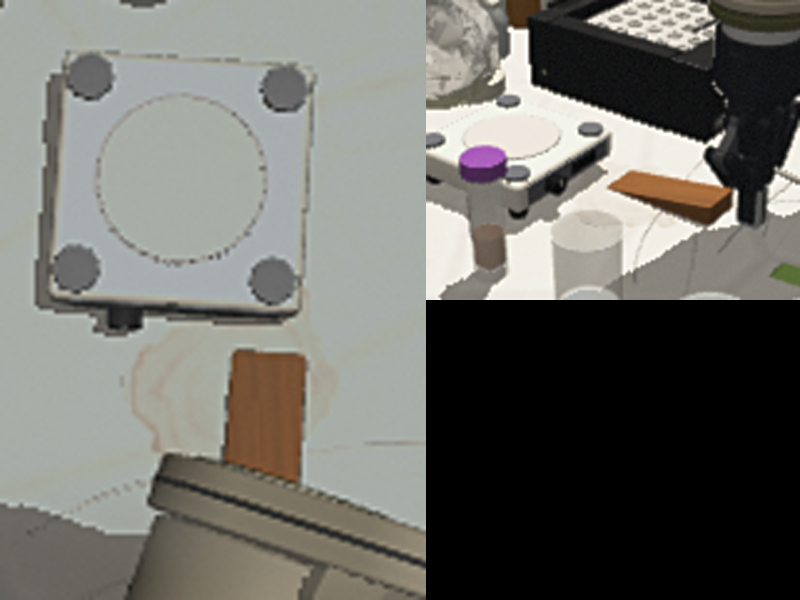

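The call was refused because I miscounted the row length, so nothing moved. The picture shows the wedge (tip centre (269,352)) aimed at the foot's boss (272,281), with the fingers behind the heel.

>>> play_rows(plan=[0,0,0,-0.005,0.001,0,0,0,0,0,-0.01,0.001,0,0,0,0,0,-0.015,0.001,0,0,0,0,0,-0.019,0.001,0,0,0,0,0,-0.023,0.001,0,0,0,0,0,-0.027,0.001,0,0,0,0,0,-0.031,0.001,0,0,0,0,0,-0.035,0.001,0,0,0,0,0,-0.039,0.001,0,0,0,0,0,-0.043,0.001,0,0,0,0,0,-0.047,0.001,0,0,0,0,0,-0.05,0.001,0,0,0,0,0,-0.05,0.001,0,0])

```text
clock: 11.58
position: [0.474, 0.3896, 0.0183]
ee_rot: [0.04, 0.999, -0.0, 0.0]
ft_force: [-0.1, -0.3, 0.1]
grip_width: -0.0
grasp_force: 0.0
```

```bash
python3 - <<'E'
from h import *
force(4)
t=viewer.camera("top");s=viewer.camera("scene")
o=np.zeros((600,800,3),np.uint8);o[:,:426]=cv2.resize(t[105:260,205:315],(426,600),interpolation=cv2.INTER_CUBIC);o[:300,426:]=cv2.resize(s[160:280,190:340],(374,300),interpolation=cv2.INTER_CUBIC);cv2.imwrite("pics/c6.png",o[:,:,::-1])
E
```

```text
F [-0.05 -0.1   0.48] sd [0.17 0.6  0.43] P [0.4736 0.3898 0.0183] 11.775
```

View pics/c6.png

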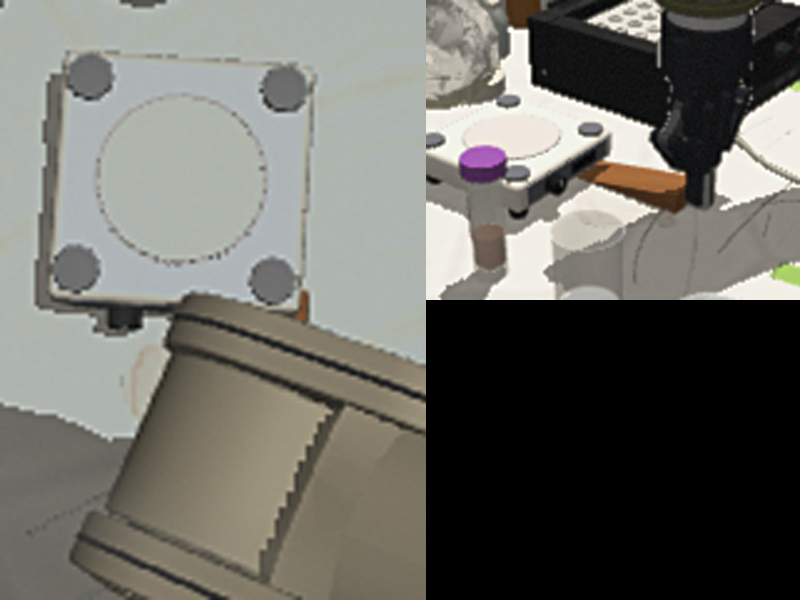

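The picture shows the wedge entering under the casing with its right edge at about (306,305), centred on the boss. The stirrer is unmoved. I continue slowly.

>>> play_rows(plan=[0,0,0,-0.003,0,0,0,0,0,0,-0.006,0,0,0,0,0,0,-0.008,0,0,0,0,0,0,-0.01,0,0,0,0,0,0,-0.011,0,0,0,0,0,0,-0.012,0,0,0])

```text
clock: 12.62
position: [0.4856, 0.3888, 0.0183]
ee_rot: [0.039, 0.999, -0.0, -0.0]
ft_force: [-1.0, 0.1, 0.3]
grip_width: -0.004
grasp_force: 0.4
```

```bash
python3 - <<'E'
from h import *
force(5)
E
```

```text
F [-0.05  0.19  0.34] sd [0.35 0.3  0.35] P [0.4858 0.3887 0.0183] 12.875
```

>>> play_rows(plan=[0,0,0,-0.001,0,0,0,0,0,0,-0.002,0,0,0,0,0,0,-0.003,0,0,0,0,0,0,-0.004,0,0,0])

```text
clock: 13.38
position: [0.4897, 0.3884, 0.0183]
ee_rot: [0.039, 0.999, -0.0, 0.0]
ft_force: [-0.9, -0.4, 0.4]
grip_width: -0.0
grasp_force: 0.2
```

```bash
python3 - <<'E'
from h import *
force(3)
E
```

```text
F [ 0.02 -0.11 -0.12] sd [0.33 0.34 0.84] P [0.4898 0.3884 0.0183] 13.525
```

>>> play_rows(plan=[0,0,0,-0.001,0,0,0,0,0,0,-0.002,0,0,0,0,0,0,-0.003,0,0,0])

```text
clock: 13.9
position: [0.4926, 0.3882, 0.0183]
ee_rot: [0.039, 0.999, -0.0, -0.0]
ft_force: [-0.8, 0.2, -0.5]
grip_width: 0.001
grasp_force: 0.3
```

```bash
python3 - <<'E'
from h import *
force(3)
E
```

```text
F [-0.42 -0.05 -0.02] sd [0.2  0.27 0.11] P [0.4928 0.3882 0.0183] 14.05
```

>>> play_rows(plan=[0,0,0,-0.001,0,0,0,0,0,0,-0.002,0,0,0,0,0,0,-0.002,0,0,0])

```text
clock: 14.42
position: [0.4947, 0.388, 0.0183]
ee_rot: [0.039, 0.999, -0.0, 0.0]
ft_force: [0.1, 0.6, 0.2]
grip_width: -0.001
grasp_force: 0.0
```

```bash
python3 - <<'E'
from h import *
force(3)
E
```

```text
F [-0.18  0.23 -0.53] sd [0.47 0.53 0.15] P [0.4947 0.388  0.0183] 14.575
```

>>> play_rows(plan=[0,0,0,-0.001,0,0,0,0,0,0,-0.002,0,0,0,0,0,0,-0.002,0,0,0])

```text
clock: 14.95
position: [0.4967, 0.3879, 0.0183]
ee_rot: [0.039, 0.999, -0.0, 0.0]
ft_force: [-0.3, -0.4, 0.3]
grip_width: 0.001
grasp_force: 0.0
```

```bash
python3 - <<'E'
from h import *
force(3)
E
```

```text
F [ 0.41 -0.05  0.34] sd [0.14 0.31 0.42] P [0.4967 0.3879 0.0183] 15.1
```

>>> play_rows(plan=[0,0,0,-0.001,0,0,0,0,0,0,-0.002,0,0,0,0,0,0,-0.002,0,0,0])

```text
clock: 15.48
position: [0.4987, 0.3877, 0.0182]
ee_rot: [0.039, 0.999, -0.0, 0.0]
ft_force: [-0.5, 0.2, 0.0]
grip_width: 0.002
grasp_force: 0.0
```

```bash
python3 - <<'E'
from h import *
force(3)
E
```

```text
F [-0.51 -0.27 -0.49] sd [0.54 1.   0.43] P [0.4987 0.3877 0.0183] 15.625
```

>>> play_rows(plan=[0,0,0,-0.001,0,0,0,0,0,0,-0.002,0,0,0,0,0,0,-0.002,0,0,0])

```text
clock: 16.0
position: [0.5007, 0.3876, 0.0183]
ee_rot: [0.039, 0.999, -0.0, 0.0]
ft_force: [-0.2, -0.7, -0.4]
grip_width: 0.004
grasp_force: 0.0
```

```bash
python3 - <<'E'
from h import *
force(3)
E
```

```text
F [ 0.13 -0.17 -0.08] sd [0.31 0.34 0.24] P [0.5007 0.3876 0.0183] 16.15
```

>>> play_rows(plan=[0,0,0,-0.001,0,0,0,0,0,0,-0.002,0,0,0,0,0,0,-0.002,0,0,0])

```text
clock: 16.52
position: [0.5022, 0.3876, 0.0183]
ee_rot: [0.039, 0.999, -0.0, -0.0]
ft_force: [-3.0, 0.8, 0.5]
grip_width: 0.001
grasp_force: 1.4
```

```bash
python3 - <<'E'
from h import *
force(3)
E
```

```text
F [-3.32  0.7   1.36] sd [0.38 0.04 0.23] P [0.5023 0.3876 0.0183] 16.675
```

>>> play_rows(plan=[0,0,0,-0.001,0,0,0,0,0,0,-0.002,0,0,0,0,0,0,-0.002,0,0,0])

```text
clock: 17.05
position: [0.5041, 0.3875, 0.0183]
ee_rot: [0.039, 0.999, -0.0, -0.0]
ft_force: [-4.9, 1.2, 2.5]
grip_width: 0.001
grasp_force: 2.6
```

```bash
python3 - <<'E'
from h import *
force(3)
E
```

```text
F [-4.61 -0.02  2.66] sd [0.27 0.13 0.15] P [0.5041 0.3875 0.0183] 17.2
```

The push force rose to 3.3 N and then 4.6 N, so the foot is on the wedge. I check whether the stirrer moved.

```bash
cat >> h.py <<'E'
def bosses():
    im=viewer.camera("top").astype(np.float32)
    ref=cv2.cvtColor(cv2.imread("pics/top0.png"),cv2.COLOR_BGR2GRAY).astype(np.float32);g=cv2.cvtColor(im.astype(np.uint8),cv2.COLOR_RGB2GRAY).astype(np.float32)
    for n,(x,y) in dict(bl=(228,124),br=(278,127),fl=(224,174),fr=(275,177)).items():
        a,b=ref[y-10:y+11,x-10:x+11],g[y-10:y+11,x-10:x+11]
        w=cv2.createHanningWindow((21,21),cv2.CV_32F)
        d,r=cv2.phaseCorrelate(a,b,w);print(n,np.round(d,2),"px resp",round(r,2))
E
python3 - <<'E'
from h import *
bosses()
E
```

```text
bl [-0.02  0.08] px resp 1.03
br [-0.06 -0.06] px resp 0.98
fl [-0.06 -0.04] px resp 0.98
fr [  0.23 -13.73] px resp -0.11
```

>>> play_rows(plan=[0,0,0,0.003,0,0,0,0,0,0,0.02,0,-0.01,0,0,0,0,0.06,0,-0.06,0,0,0,0,0.11,0.01,-0.09,0,0,0,0,0.14,0.01,-0.09,0,0,0,0,0.14,0.01,-0.09,0,0,0,0,0.14,0.01,-0.09,0])

```text
clock: 18.12
position: [0.3663, 0.4079, 0.1085]
ee_rot: [0.04, 0.999, -0.0, 0.001]
ft_force: [-0.2, 0.4, -0.9]
grip_width: 0.0
grasp_force: 0.0
```

```bash
python3 - <<'E'
from h import *
bosses();force(2)
t=viewer.camera("top");s=viewer.camera("scene")
hsv=cv2.cvtColor(t,cv2.COLOR_RGB2HSV);hm=cv2.inRange(hsv,(4,60,40),(22,255,230));hm[:184]=0;hm[250:]=0;hm[:,:245]=0;hm[:,310:]=0
c=max(cv2.findContours(hm,0,2)[0],key=cv2.contourArea);b=cv2.boxPoints(cv2.minAreaRect(c));b=b[np.argsort(b[:,1])];print([ray("top",p,.02).round(4) for p in b[2:]],b.round(1).tolist())
o=np.zeros((600,800,3),np.uint8);o[:,:426]=cv2.resize(t[105:260,205:315],(426,600),interpolation=cv2.INTER_CUBIC);o[:300,426:]=cv2.resize(s[160:280,190:340],(374,300),interpolation=cv2.INTER_CUBIC);cv2.imwrite("pics/c7.png",o[:,:,::-1])
print([tool(X,np.pi-.08) for X in((.592,.381,.1085),(.592,.381,.066))])
E
```

```text
bl [-0.01  0.09] px resp 1.02
br [-0.08 -0.05] px resp 0.97
fl [-0.06 -0.07] px resp 0.99
fr [-0.31 -0.09] px resp 0.97
F [ 0.43 -0.03  0.12] sd [0.04 0.29 0.08] P [0.3666 0.4078 0.1081] 18.275
[array([0.5152, 0.4061, 0.02  ]), array([0.5124, 0.3667, 0.02  ])] [[264.3999938964844, 183.0], [284.1000061035156, 184.0], [262.70001220703125, 217.60000610351562], [282.3999938964844, 218.60000610351562]]
[(array([-0., -0.,  0.]), array([-0.2271, -0.0089, -0.0006])), (array([-0., -0.,  0.]), array([-0.2272, -0.0089,  0.0419]))]
```

View pics/c7.png

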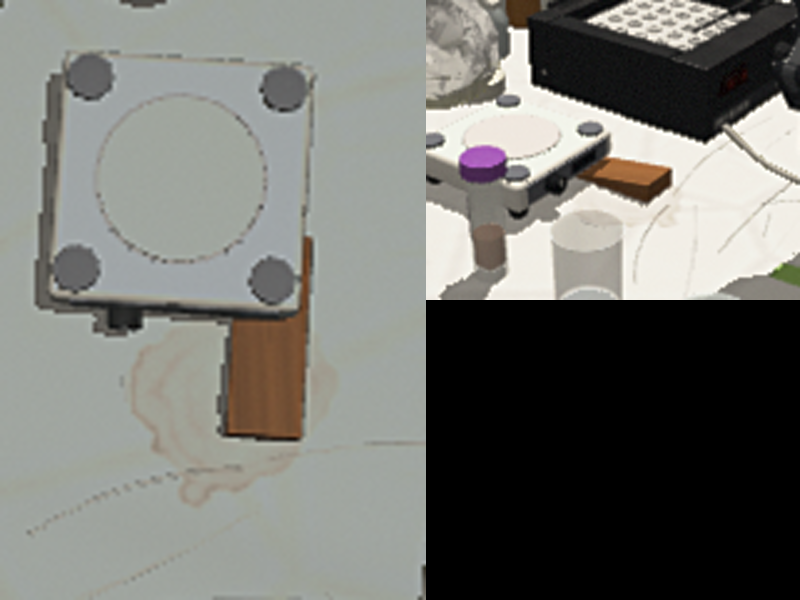

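The stirrer stands where it was: boss shifts are at most 0.3 px. The wedge sits square under the near-right corner with its heel at about (264,437). Next I go above the boss.

>>> play_rows(plan=[0,0,0,-0.06,-0.002,0,0,0,0,0,-0.12,-0.005,0,0,0,0,0,-0.18,-0.009,0,0,0,0,0,-0.22,-0.009,0,0,0,0,0,-0.227,-0.009,0.01,0,0,0,0,-0.227,-0.009,0.03,0,0,0,0,-0.227,-0.009,0.042,0,0,0,0,-0.227,-0.009,0.042,0,0,0,0,-0.227,-0.009,0.042,0])

```text
clock: 19.5
position: [0.5911, 0.3819, 0.0669]
ee_rot: [0.039, 0.999, 0.0, 0.0]
ft_force: [0.5, -0.1, 1.3]
grip_width: -0.003
grasp_force: 0.0
```

```bash
python3 - <<'E'
from h import *
force(3)
print([tool((.592,.381,.066),np.pi-.08)])
E
```

```text
F [-0.26 -0.28  0.23] sd [0.45 0.34 0.1 ] P [0.5914 0.3818 0.0671] 19.65
[(array([0. , 0.1, 0.1]), array([-0.0005, -0.0007,  0.0011]))]
```

Descend to just short of the expected contact at TCP z 0.060, then go in small steps.

>>> play_rows(plan=[0,0,0,0,-0.001,0.003,0,0,0,0,0,-0.001,0.005,0,0,0,0,0,-0.001,0.006,0,0,0,0,0,-0.001,0.007,0,0,0,0,0,-0.001,0.007,0])

```text
clock: 20.27
position: [0.5912, 0.3804, 0.0598]
ee_rot: [0.039, 0.999, -0.0, 0.0]
ft_force: [-2.7, -1.6, 6.0]
grip_width: 0.004
grasp_force: 2.6
```

```bash
python3 - <<'E'
from h import *
force(3)
E
```

```text
F [-1.81 -2.45  5.  ] sd [0.5  0.2  0.27] P [0.5913 0.3804 0.0599] 20.425
```

>>> play_rows(plan=[0,0,0,0.0002,-0.0003,0.0005,0,0,0,0,0.0003,-0.0004,0.001,0,0,0,0,0.0003,-0.0004,0.001,0])

```text
clock: 20.8
position: [0.5912, 0.3803, 0.0597]
ee_rot: [0.039, 0.999, 0.0, 0.0]
ft_force: [-3.2, -2.3, 9.5]
grip_width: -0.002
grasp_force: 5.0
```

```bash
python3 - <<'E'
from h import *
force(3)
bosses()
E
```

```text
F [-3.12 -2.5   9.81] sd [0.43 0.37 0.76] P [0.5912 0.3803 0.0597] 20.95
bl [0.06 0.3 ] px resp 0.94
br [-0.26 -1.43] px resp 0.66
fl [ 0.11 -0.13] px resp 0.9
fr [0.28 1.37] px resp 0.64
```

```bash
python3 - <<'E'
from h import *
force(2)
t=viewer.camera("top");s=viewer.camera("scene")
o=np.zeros((600,800,3),np.uint8);o[:,:426]=cv2.resize(t[105:260,205:315],(426,600),interpolation=cv2.INTER_CUBIC);o[:300,426:]=cv2.resize(s[160:280,190:340],(374,300),interpolation=cv2.INTER_CUBIC);cv2.imwrite("pics/c8.png",o[:,:,::-1])
E
```

```text
F [-2.91 -3.39  9.83] sd [0.62 0.25 0.6 ] P [0.5912 0.3803 0.0597] 21.1
```

View pics/c8.png

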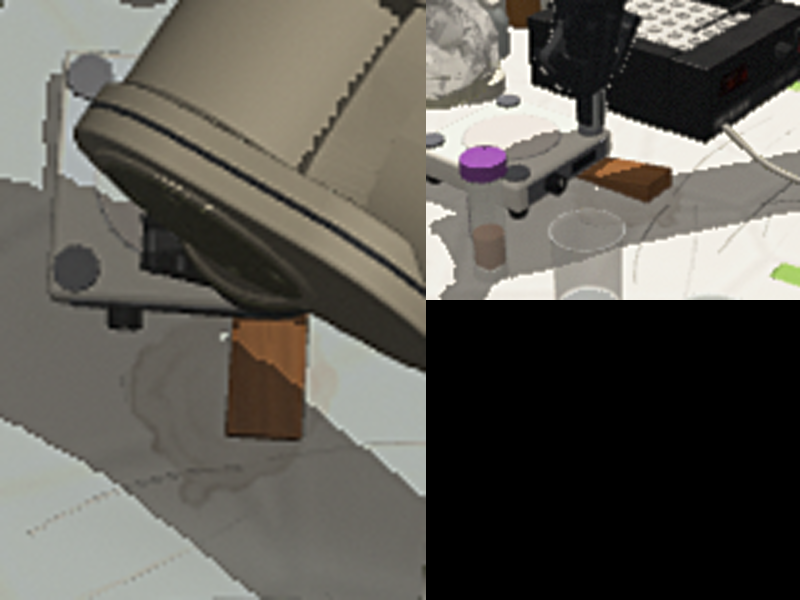

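The fingertips press on the near-right boss with a steady 9.8 N. The wedge heel is still at (264,437) and the stirrer is in place, so I hand in.

```bash
python3 -c "
from workcell import manip
print(manip.hand_in())"
```

```text
the job is handed in; nothing more can be done
None
```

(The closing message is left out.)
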